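# Swap two bottles at the capping block and set a vented cap

## Robot

A 7-joint arm with a two-finger parallel gripper is mounted at the origin on a cart in front of the work surface, level with it; the furniture and walls round the work are solid. World frame = base frame: x ahead of the robot, y to its left, z up, the work surface at z = 0. Lengths are in m, angles in degrees, forces in N, time in s.
With the tool pointing down it reaches from about 0.425 to 0.925 m from the base axis. Payload 6.8 kg.
Tool frame: the origin (TCP) lies between the finger pads; the fingertips stand 19 mm ahead of it and the grasp point (between the pads) is the TCP; z points along the fingers, y is the line along which they close (so a half turn about z gives the same grasp; the last joint's range is limited). The gripper opens to 88 mm and grips with 3 to 60 N. Pads are 20 mm wide; open, the fingers measure 115 mm over their backs; the gripper's body (75 mm by 178 mm) begins 61 mm behind the grasp point.
Start: joints at [-76.266, 27.33, 1.283, 89.118, -0.659, 63.558, -4.761], TCP at [0.23, 0.635, 0.213] pointing down, gripper open.
Joint ranges: [-169.35, 169.35], [-19.33, 120.38], [-80.79, 83.38], [13.8, 139.57], [-78.32, 258.32], [9.67, 109.79], [-169.56, 169.56]. Speed limits (degrees/s): [136.94, 136.94, 180, 180, 180, 180, 180].

## Interface

Orientations are given as a 3x3 rotation matrix whose columns are the frame's x, y, z axes.
In Python, from station import ctrl, cams gives the robot as it stands.
- The arm moves only by the shell command python3 -m creep 'ROWS' [FORCE]. ROWS is JSON, a list of rows, each a list of 3 entries, a list of its own where there are three numbers: the finger opening in mm, from 0 to 87.8, then the shift along the tool's x, y, z in mm, then the turn about the tool's z in degrees. In form: [[claw, [tx, ty, tz], roll], ...]. A call has 1 to 8 rows; each row shifts and turns the commanded pose from where the row before left it, along the tool's axes as they then stand; what a row does not reach is not made up. A row lasts 1/10 s, in which the tool goes at most 50 mm and 8.59 degrees, less where a joint would pass 70% of its speed; a pose out of reach is approached as far as the arm can. A call is refused whole if a number of a shift passes 50 or a number of a turn 8.59, either way. A call with a gripper value outside its range is refused whole. The fingers move at their own pace and stop on an object; FORCE is the grip in N (left out, the last holds). Time passes only in rows, so rows that do not move let the fingers close. It gives the time, the measured TCP pose, the force, the opening and the grip force at its end, in the units of the state.
- ctrl.get_obs(): the state, without advancing time (a new reading comes with each control period).
- cams.read_camera(name): name is "scene" or "top" or "wrist"; returns the picture (480x640x3 uint8, blue, green, red); there is no depth.
- cams.camera_model(name): a dict with "camera_matrix" (3x3 intrinsics, pixels), "pose" (4x4, takes a point from camera to world coordinates); the wrist camera has in their place "hand_eye" (4x4, takes a point from camera to tool coordinates, whose origin is the TCP and whose axes are the flange's). Camera axes: x right, y down, z forward; pixel columns grow to the right and rows downward; lengths in m; the calibration is good to about 2 mm. A picture is of the moment at which its call begins: read the wrist's pose just before it. camera_model takes no time and is no camera call.
- ctrl.sign_off(): hands the job in; it is judged then, once.
The state is a dict: "t": time; "joint_pos": joint angles; "qd": joint speeds; "joint_torque": joint torques, N m; "tool_pos": TCP position; "tcp_rot": TCP orientation; "contact_force": force on the tool from outside, world axes, zero at the start; "moment": the same for the moment, N m; "width": finger opening in m; "grip_force": force on a finger pad.
Only numpy, scipy, OpenCV 4.12 (cv2) and the standard library are available. Lean on these libraries where they do the work, as an engineer would, in place of code of your own. Each camera call takes 0.05 s, during which the arm holds its last target. There are 200 camera calls.

## Task

Swap the two bottles: park the round amber jar on the round rubber pad and seat the white square bottle fully home in the square pocket of the metal block, both upright. Then screw the square bottle's knurled cap clockwise until it bottoms out, back it off a quarter turn so that the bottle can vent, and finish still gripping the cap there, without letting go. Do not tip either bottle over, and leave the plaster cast, the dropper bottle and the polishing wheel where they are.

Things in the scene. Friction and masses are not known exactly. Their poses are not given: they have to be found in the camera images.
- block: Fixed bare-aluminium capping block, 96 x 96 mm, 16 mm high, with a square pocket in the middle of its top: 49 x 49 mm, 10 mm deep (floor 6 mm above the worktop), mouth chamfered 2 mm, sides parallel to the block's x and y. Keeps a square bottle from turning. Origin: centre of its underside. Left or right of the pad, turned up to 0.4 rad. The amber jar stands in it at the start.
- pad: Fixed round black rubber pad, 90 mm across, 4 mm thick, lying on the worktop. Origin: centre of its underside. The square bottle stands on it at the start. The worktop between pad and block, and for 0.1 m on the robot's side of both, is clear.
- bottle: Loose white bottle, 0.17 to 0.34 kg. Square body 46 x 46 mm, 44 mm high, flat upright sides parallel to its x and y; tapered shoulder up to 50 mm; round cap on top, cap top 76 mm above the foot when fully down. Origin: centre of its underside, z up. Grip two opposite flat sides about 34 mm above the foot, so that the fingertips clear the block's top (10 mm above the foot when seated).
- cap_turn (a joint): Turn of the cap on the square bottle, rad: 0 = bottomed out (hard stop), growing as it is unscrewed, anticlockwise from above; starts at 0.8 to 1.8, upper stop 3.5 (cannot come off). Friction 0.06 N m; stays where left; rises 0.64 mm per rad. The seated bottle has 0.06 rad of play each way in the pocket, so the hand may turn up to 0.13 rad more than the cap.
- cap_middle (a point): Centre of the round knurled grey cap, 40 mm across and 26 mm high, on its axis; 63 mm above the bottle's foot when the cap is fully down. The shoulder below the cap is 13 mm under this point, so grip the upper part of the cap.
- cap: The same knurled cap; origin: centre of its underside, z up along the bottle's axis; it turns with the cap.
- amber_jar: Loose round amber jar with a black cap, 41 mm across, 78 mm high, 0.11 kg (may vary by a third). Its solid body is 40 mm across and 61 mm high; grip it round the body, about 34 mm above its foot. Origin: centre of its underside, z up. It stands in the pocket at the start.
- microscope: Fixed bench microscope on a jointed arm, an obstacle left of the work, not to be touched: fills x 0.09 to 0.80 m, y 0.40 m and beyond to the left, up to 0.42 m above the worktop. Origin at the foot of its post, at x 0.46, y 0.63.
- tan_cast: Bystander: loose tan plaster dental cast, 51 x 66 x 31 mm, beyond the work. Origin: centre of its underside.
- dropper: Bystander: loose white dropper bottle, 33 mm across, 80 mm high, beyond the work. Origin: centre of its underside.
- felt_wheel: Bystander: loose white polishing wheel lying flat, 32 mm across, 12 mm high, beyond the work. Origin: centre of its underside.
Mind the look-alikes: they are no part of the job. What is shaped like the amber_jar but red is not meant.

How it is judged:
By the outcome, as a careful person would: the job done as asked, in the order asked, and still so for the second after the job is handed in, while the arm keeps its last pose, push and grip.
It also fails if it takes over 72 s, if anything falls off the work surface, if the arm or the gripper's body presses on something with over 40 N, if the wrist force passes 120 N, or if a joint passes its speed limit or range.

## Working session

There is one attempt and no reset: what is moved stays moved. The work goes in short steps, Python scripts to look and compute and a shell command to move; the robot and the scene stay as the last step left them, time stands still between calls to the robot, and variables do not carry over. Pictures are saved under pics/ and viewed, at most 10 in all, crops included, and the job is handed in when it is done.

```bash
mkdir -p pics; ls
python3 - <<'E'
from station import ctrl,cams
import cv2,numpy as np
np.set_printoptions(precision=4,suppress=True)
for n in("top","scene"):
    cv2.imwrite(f"pics/{n}0.png",cams.read_camera(n)); m=cams.camera_model(n);print(n,m)
print(cams.camera_model("wrist"))
print(ctrl.get_obs())
E
```

```text
pics
top {'camera_matrix': array([[445.0479,   0.    , 306.3943],
       [  0.    , 445.0479, 232.6173],
       [  0.    ,   0.    ,   1.    ]]), 'pose': array([[-0.0124, -0.9851,  0.1717,  0.3655],
       [-0.9999,  0.0132,  0.0033,  0.1236],
       [-0.0055, -0.1716, -0.9851,  1.3506],
       [ 0.    ,  0.    ,  0.    ,  1.    ]])}
scene {'camera_matrix': array([[465.9317,   0.    , 320.7663],
       [  0.    , 465.9317, 240.099 ],
       [  0.    ,   0.    ,   1.    ]]), 'pose': array([[ 0.7936, -0.3165,  0.5197, -0.0822],
       [-0.6082, -0.3879,  0.6925, -0.7629],
       [-0.0176, -0.8657, -0.5003,  0.7406],
       [ 0.    ,  0.    ,  0.    ,  1.    ]])}
{'camera_matrix': array([[413.0417,   0.    , 325.5763],
       [  0.    , 413.0417, 240.3295],
       [  0.    ,   0.    ,   1.    ]]), 'hand_eye': array([[-0.0002, -0.9625, -0.2711,  0.0734],
       [ 1.    , -0.0004,  0.0006, -0.0001],
       [-0.0006, -0.2711,  0.9625, -0.173 ],
       [ 0.    ,  0.    ,  0.    ,  1.    ]])}
{'t': 0.1, 'joint_pos': array([-76.2654,  27.3683,   1.2804,  89.1698,  -0.6581,  63.5592,
        -4.7589]), 'qd': array([ 0.0412, -0.0927,  0.0646, -0.198 ,  0.0591,  0.0117,  0.0439]), 'joint_torque': array([  0.0043, -58.4094,   1.5397, -27.3312,  -0.0543,   0.0131,
         0.    ]), 'tool_pos': array([0.2299, 0.6341, 0.2118]), 'tcp_rot': array([[-0.9401,  0.3408, -0.0004],
       [ 0.3408,  0.9401, -0.0015],
       [-0.0001, -0.0016, -1.    ]]), 'contact_force': array([1.2534, 0.2086, 0.5601]), 'moment': array([ 0.0265, -0.0067,  0.0033]), 'grip_force': 0.0, 'width': 0.08801863425192451}
```

View pics/top0.png

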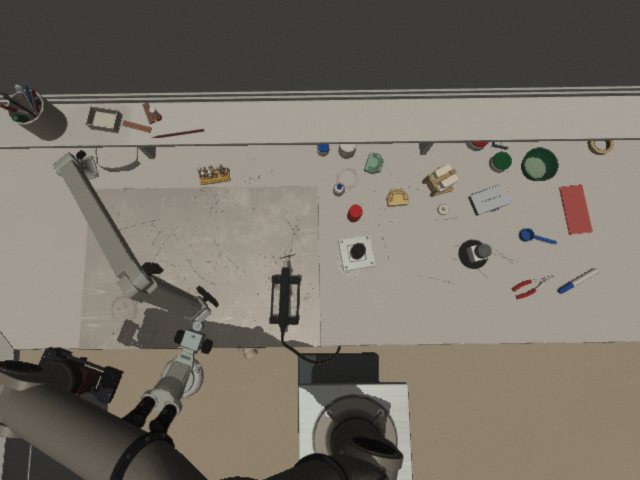

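View pics/scene0.png

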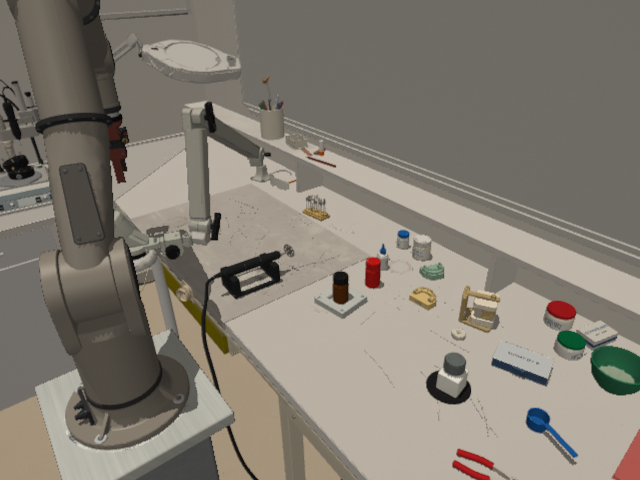

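The top view shows:
- Amber jar in the block: (357,250) in top, (340,288) in scene, amber with a black cap.
- Look-alike: red jar at (355,213) in top, (373,272) in scene, rejected.
- White square bottle with grey cap on the black pad: (476,253) in top, (453,375) in scene.
- Other white look-alikes: dropper (339,187) and white tub (347,150) in top, rejected.

Next is a close crop of both targets, plus a check of where the hand is relative to the microscope.

```bash
cat > h.py <<'E'
from station import ctrl,cams
import cv2,numpy as np
np.set_printoptions(precision=4,suppress=True)
def proj(n,P):
    m=cams.camera_model(n);T=np.linalg.inv(pose(n));p=T[:3,:3]@np.array(P,float)+T[:3,3];q=m["camera_matrix"]@p;return q[:2]/q[2]
def pose(n,o=None):
    m=cams.camera_model(n)
    if n!="wrist":return m["pose"]
    o=o or ctrl.get_obs();T=np.eye(4);T[:3,:3]=o["tcp_rot"];T[:3,3]=o["tool_pos"];return T@m["hand_eye"]
def world(n,uv,z,o=None):
    m=cams.camera_model(n);T=pose(n,o);d=T[:3,:3]@np.linalg.inv(m["camera_matrix"])@np.array([uv[0],uv[1],1.]);c=T[:3,3];return c+d*(z-c[2])/d[2]
E
python3 - <<'E'
from h import *
t=cv2.imread("pics/top0.png")
a=t[225:281,325:395];b=t[225:281,440:510]
im=np.hstack([cv2.resize(x,None,fx=5.6,fy=5.6,interpolation=cv2.INTER_CUBIC) for x in(a,b)])
cv2.imwrite("pics/crop.png",im)
w=cams.read_camera("wrist");s=cv2.imread("pics/scene0.png")
cv2.imwrite("pics/w0.png",np.hstack([cv2.resize(w,(400,300)),cv2.resize(s[60:300,60:380],(400,300))]))
print(proj("top",[.23,.635,.213]),proj("scene",[.23,.635,.213]))
print(world("top",(357,253),.016),world("top",(474,254),.004),world("top",(357,250),.078),world("top",(484,251),.078))
E
```

```text
[102.5413 368.4327] [122.5494 178.4983]
[ 0.5336 -0.0239  0.016 ] [ 0.5274 -0.3805  0.004 ] [ 0.5345 -0.0173  0.078 ] [ 0.5268 -0.3822  0.078 ]
```

View pics/crop.png

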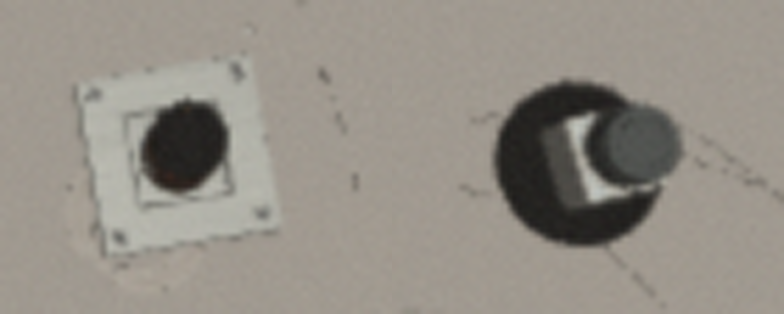

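View pics/w0.png

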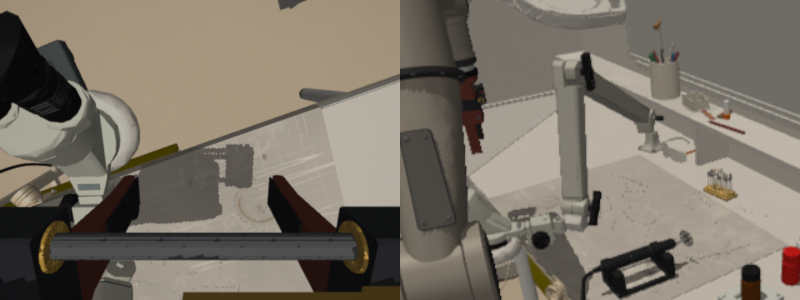

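Crop check: the left thing is the block, with an amber/black-capped jar in its pocket at about (357,250). The right one is the grey-capped white square bottle on the pad, so the choice holds. In the wrist view the microscope head stands between the hand and the work, so I rise straight up first.

```bash
python3 -m creep '[[87.8,[0,0,-50],0],[87.8,[0,0,-50],0],[87.8,[0,0,-50],0],[87.8,[0,0,-50],0],[87.8,[0,0,-50],0],[87.8,[0,0,-40],0],[87.8,[0,0,0],0]]' 10
python3 - <<'E'
from h import *
c=[world("top",(325+x/5.6,225+y/5.6),.016) for x,y in((78,88),(245,55),(280,228),(108,255))]
c=np.array(c);print(c,c.mean(0));e=np.diff(np.vstack([c,c[:1]]),axis=0)[:,:2];print(np.linalg.norm(e,axis=1),np.degrees(np.arctan2(e[:,1],e[:,0]))%90)
# pad extremes
for p in((495,162),(663,162),(580,80),(580,246)):print(world("top",(440-70*0+ (p[0]-392)/5.6,225+p[1]/5.6),.004))
# cap top
print("cap",world("top",(440+(634-392)/5.6,225+142/5.6),.081),"jar",world("top",(325+187/5.6,225+143/5.6),.084))
o=ctrl.get_obs();R=o["tcp_rot"]
print(o["t"],o["tool_pos"],R.T@(np.array([.5,-.02,.48])-o["tool_pos"]),o["joint_pos"])
E
```

```text
t: 0.85
tool_pos: [0.2305, 0.6357, 0.5094]
tcp_rot: [[-0.94, 0.341, 0.003], [0.341, 0.94, 0.01], [0.001, 0.01, -1.0]]
contact_force: [-0.4, -0.4, -0.1]
width: 0.0877
grip_force: 0.0
[[ 0.5718  0.0297  0.016 ]
 [ 0.5887 -0.0614  0.016 ]
 [ 0.4945 -0.0767  0.016 ]
 [ 0.4812  0.0159  0.016 ]] [ 0.534  -0.0231  0.016 ]
[0.0926 0.0955 0.0935 0.0917] [10.5267  9.2313  8.1702  8.6539]
[ 0.5282 -0.3332  0.004 ]
[ 0.527  -0.4242  0.004 ]
[ 0.5726 -0.3827  0.004 ]
[ 0.482  -0.3757  0.004 ]
cap [ 0.5283 -0.3789  0.081 ] jar [ 0.5321 -0.0206  0.084 ]
0.85 [0.2305 0.6357 0.5094] [-0.477  -0.5248  0.0235] [-77.2061  21.8133   3.022   60.3923  -1.1331  97.2222  -4.495 ]
```

```bash
python3 -m creep '[[87.8,[-45,-20,0],0],[87.8,[-45,-20,0],0],[87.8,[-45,-20,0],0],[87.8,[-45,-20,0],0],[87.8,[-37,-48,0],0],[87.8,[-37,-48,0],0],[87.8,[-37,-48,0],0],[87.8,[-37,-48,0],0]]'; python3 -m creep '[[87.8,[-37,-48,0],0],[87.8,[-37,-48,0],0],[87.8,[-37,-48,0],0],[87.8,[-37,-48,0],0],[87.8,[0,-40,0],-8],[87.8,[0,-40,0],-8],[87.8,[0,0,0],0]]'
python3 - <<'E'
from h import *
o=ctrl.get_obs();R=o["tcp_rot"];print(o["t"],o["joint_pos"],np.degrees(np.arctan2(R[1,0],R[0,0])))
print(R.T@(np.array([.48,-.378,.25])-o["tool_pos"]))
E
```

```text
t: 1.65
tool_pos: [0.4329, 0.3052, 0.5016]
tcp_rot: [[-0.94, 0.341, -0.001], [0.341, 0.94, -0.001], [0.001, -0.001, -1.0]]
contact_force: [-0.3, -0.4, 0.0]
width: 0.088
grip_force: 0.0
t: 2.35
tool_pos: [0.4708, 0.0338, 0.5028]
tcp_rot: [[-0.997, 0.073, 0.001], [0.073, 0.997, -0.0], [-0.001, 0.0, -1.0]]
contact_force: [0.5, 1.0, 0.2]
width: 0.088
grip_force: 0.0
2.35 [-36.8238  -2.0691  24.4543  89.4058   0.8665  92.4452  73.4396] 175.7857010426211
[-0.0393 -0.41    0.2528]
```

```bash
python3 -m creep '[[87.8,[-4,-41,25],0],[87.8,[-4,-41,25],0],[87.8,[-4,-41,25],0],[87.8,[-4,-41,25],0],[87.8,[-4,-41,25],0],[87.8,[-4,-41,25],0],[87.8,[-4,-41,25],0],[87.8,[-4,-41,25],0]]'; python3 -m creep '[[87.8,[-4,-41,25],0],[87.8,[-4,-41,25],0],[87.8,[0,0,0],0],[87.8,[0,0,0],0]]'
python3 - <<'E'
from h import *
o=ctrl.get_obs();im=cams.read_camera("wrist");cv2.imwrite("pics/wb.png",im)
import pickle;pickle.dump(o,open("pics/wb.pkl","wb"));print(o["joint_pos"],o["t"])
E
```

```text
t: 3.15
tool_pos: [0.4811, -0.2899, 0.3009]
tcp_rot: [[-0.998, 0.069, -0.0], [0.069, 0.998, 0.001], [0.0, 0.0, -1.0]]
contact_force: [0.8, 0.6, 0.6]
width: 0.088
grip_force: 0.0
t: 3.55
tool_pos: [0.4827, -0.3717, 0.251]
tcp_rot: [[-0.997, 0.071, -0.003], [0.071, 0.997, 0.001], [0.003, 0.001, -1.0]]
contact_force: [0.3, 0.3, 0.3]
width: 0.0878
grip_force: 0.0
[ -0.1722  23.413   43.1069  98.013  -17.2618  65.6256 133.756 ] 3.55
```

View pics/wb.png

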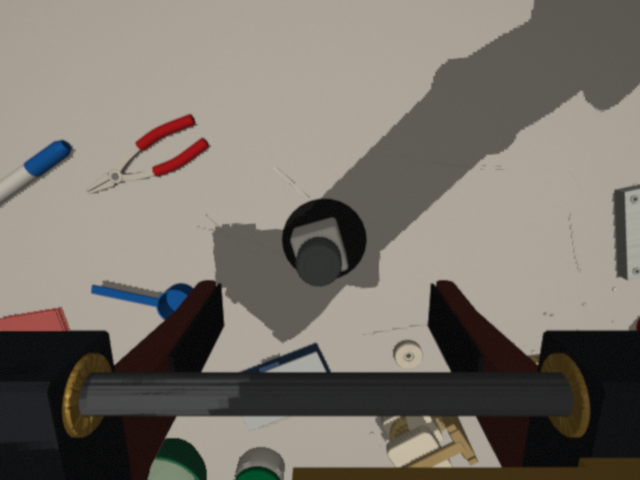

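Run:
```python
import cv2
t=cv2.imread("pics/wb.png")[190:290,270:380]
t=cv2.convertScaleAbs(cv2.resize(t,None,fx=6,fy=6,interpolation=cv2.INTER_CUBIC),alpha=1.4)
cv2.imwrite("pics/wbc.png",t)
```

```text
(no output)
```

View pics/wbc.png

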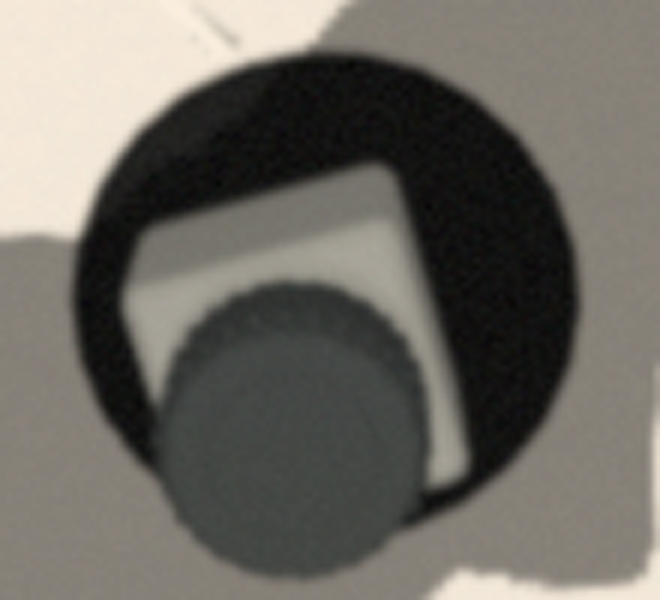

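Run:
```python
from h import *
import pickle;o=pickle.load(open("pics/wb.pkl","rb"))
f=lambda x,y,z:world("wrist",(270+x/6,190+y/6),z,o)
a,b=f(125,293,.048),f(390,215,.048);c=f(468,475,.048);d,e=f(143,232,.004),f(385,162,.004)
for p,q in((a,b),(d,e),(b,c)):v=(q-p)[:2];print(np.linalg.norm(v),np.degrees(np.arctan2(v[1],v[0])))
print("mid",(a+c)/2,"cap",f(293,452,.081),"pad",f(326,300,.004))
R=o["tcp_rot"];print(np.degrees(np.arctan2(R[1,0],R[0,0])))
```

```text
0.043499423405202485 102.751323754816
0.04399308393012344 102.3823540168616
0.0448200693648303 12.491771286835393
mid [ 0.5278 -0.3805  0.048 ] cap [ 0.5276 -0.3808  0.081 ] pad [ 0.5263 -0.376   0.004 ]
175.9127907611087
```

The crop shows the bottle on the pad: foot edge (294,229)–(334,217), cap top centre (319,265), pad centre (324,240). That puts the bottle at (0.528, −0.3805) with yaw 12.5°. Its sizes and the cap position agree, so I go for it.

```bash
python3 -m creep '[[87.8,[0,0,0],-8.3],[87.8,[0,0,0],-8.3],[87.8,[-21,-9,20],0],[87.8,[-21,-9,20],0],[87.8,[0,0,40],0],[87.8,[0,0,40],0],[87.8,[0,0,20],0],[87.8,[0,0,0],0]]'
python3 - <<'E'
from h import *
o=ctrl.get_obs();R=o["tcp_rot"];print(o["joint_pos"],np.degrees(np.arctan2(R[1,0],R[0,0])),1e3*R.T@(np.array([.528,-.3805,.038])-o["tool_pos"]))
E
```

```text
t: 4.4
tool_pos: [0.5284, -0.3762, 0.1104]
tcp_rot: [[-0.975, -0.222, -0.003], [-0.222, 0.975, 0.003], [0.002, 0.004, -1.0]]
contact_force: [-0.5, 0.3, 0.4]
width: 0.0878
grip_force: 0.0
[  6.5366  34.8126  33.5806  99.5065 -23.346   53.0578 152.5946] -167.1642042348995 [ 1.1885 -4.3542 72.4274]
```

```bash
python3 -m creep '[[87.8,[1,-4,24],0.3],[87.8,[0,0,24],0],[87.8,[0,0,24],0],[87.8,[0,0,0],0],[44,[0,0,0],0],[44,[0,0,0],0],[44,[0,0,0],0],[44,[0,0,0],0]]' 25; python3 -m creep '[[44,[0,0,0],0],[44,[0,0,0],0],[44,[0,0,0],0]]'
python3 - <<'E'
from h import *
o=ctrl.get_obs();R=o["tcp_rot"];print(np.degrees(np.arctan2(R[1,0],R[0,0]))+360,1e3*R.T@(np.array([.528,-.3805,.038])-o["tool_pos"]),o["grip_force"],o["width"])
E
```

```text
t: 5.2
tool_pos: [0.529, -0.3843, 0.0418]
tcp_rot: [[-0.977, -0.214, 0.002], [-0.214, 0.977, -0.001], [-0.001, -0.001, -1.0]]
contact_force: [0.6, 0.3, -0.8]
width: 0.0595
grip_force: 0.0
t: 5.5
tool_pos: [0.5283, -0.3834, 0.0406]
tcp_rot: [[-0.977, -0.214, -0.0], [-0.214, 0.977, 0.001], [0.0, 0.001, -1.0]]
contact_force: [-0.6, 2.1, 1.7]
width: 0.0443
grip_force: 0.9
192.37974056952845 [-0.3331  2.9356  2.6425] 0.931435686070472 0.04429429826990253
```

```bash
python3 -m creep '[[30,[0,0,0],0],[30,[0,0,0],0],[30,[0,0,0],0]]' 30
```

```text
t: 5.8
tool_pos: [0.5283, -0.3832, 0.0406]
tcp_rot: [[-0.977, -0.215, -0.0], [-0.215, 0.977, 0.001], [0.0, 0.001, -1.0]]
contact_force: [-1.1, 4.4, 3.2]
width: 0.039
grip_force: 30.5
```

```bash
python3 -m creep '[[30,[0,0,-10],0],[30,[0,0,-20],0],[30,[0,0,-20],0],[30,[0,0,-20],0],[30,[0,0,0],0],[30,[0,0,0],0]]'
python3 - <<'E'
from h import *
o=ctrl.get_obs();print(o["width"],o["grip_force"],o["moment"],o["contact_force"])
w=cams.read_camera("wrist");s=cams.read_camera("scene")
cv2.imwrite("pics/lift.png",np.hstack([cv2.resize(w,(400,300)),cv2.resize(s[270:420,360:560],(400,300))]))
E
```

```text
t: 6.4
tool_pos: [0.5282, -0.3845, 0.1106]
tcp_rot: [[-0.977, -0.214, 0.0], [-0.214, 0.977, -0.001], [-0.0, -0.001, -1.0]]
contact_force: [0.3, 0.2, -2.7]
width: 0.0391
grip_force: 30.1
0.03913699159994052 30.140598254438373 [ 0.0686  0.0614 -0.061 ] [ 0.2598  0.1849 -2.6736]
```

View pics/lift.png

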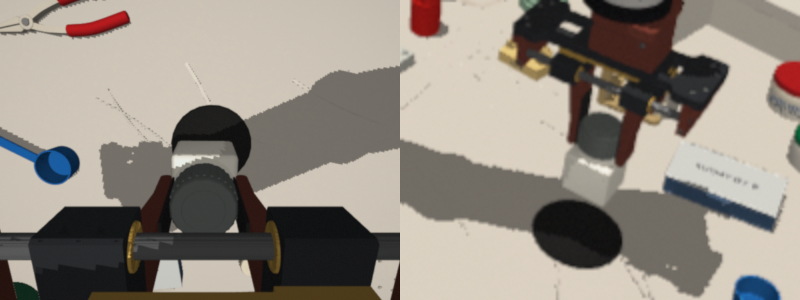

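Picture: the bottle hangs upright between the fingers above the pad, and the 2.7 N lift force fits its mass. Next I set it down midway, at about (0.50, −0.20), turned to the block's yaw.

```bash
python3 -m creep '[[30,[-3,30,0],1],[30,[-3,40,0],1],[30,[-3,40,0],1.2],[30,[-3,40,0],0],[30,[0,36,20],0],[30,[0,0,25],0],[30,[0,0,20],0],[30,[0,0,0],0]]'
python3 - <<'E'
from h import *
o=ctrl.get_obs();R=o["tcp_rot"];print(o["joint_pos"],np.degrees(np.arctan2(R[1,0],R[0,0]))+360,o["tool_pos"])
E
```

```text
t: 7.3
tool_pos: [0.5041, -0.1977, 0.0428]
tcp_rot: [[-0.987, -0.16, -0.006], [-0.16, 0.987, 0.001], [0.006, 0.002, -1.0]]
contact_force: [-0.6, -0.8, -2.9]
width: 0.0393
grip_force: 30.1
[ -9.8082  31.7735  31.9762 116.476  -26.1339  39.1464 138.2939] 189.21572395101293 [ 0.5041 -0.1977  0.0428]
```

```bash
python3 -m creep '[[30,[0,0,3],0],[30,[0,0,2],0],[30,[0,0,0],0],[30,[0,0,0],0]]'
```

```text
t: 7.7
tool_pos: [0.5069, -0.1992, 0.0412]
tcp_rot: [[-0.987, -0.159, 0.001], [-0.159, 0.987, -0.0], [-0.001, -0.0, -1.0]]
contact_force: [-0.8, -0.6, -2.6]
width: 0.0394
grip_force: 30.1
```

```bash
python3 -m creep '[[30,[0,0,2],0],[30,[0,0,1],0],[30,[0,0,0],0],[30,[0,0,0],0]]'
```

```text
t: 8.1
tool_pos: [0.5065, -0.1989, 0.0377]
tcp_rot: [[-0.987, -0.159, 0.0], [-0.159, 0.987, 0.0], [-0.0, 0.0, -1.0]]
contact_force: [-0.2, -0.1, -3.1]
width: 0.0393
grip_force: 30.1
```

```bash
python3 -m creep '[[30,[0,0,1.2],0],[30,[0,0,0],0],[30,[0,0,0],0]]';  python3 -m creep '[[48,[0,0,0],0],[60,[0,0,0],0],[87.8,[0,0,0],0],[87.8,[0,0,0],0],[87.8,[0,0,0],0],[87.8,[0,0,0],0]]'
```

```text
t: 8.4
tool_pos: [0.5066, -0.1989, 0.0366]
tcp_rot: [[-0.987, -0.159, 0.0], [-0.159, 0.987, 0.0], [-0.0, -0.0, -1.0]]
contact_force: [-1.2, -0.1, -0.5]
width: 0.0393
grip_force: 30.2
t: 9.0
tool_pos: [0.5065, -0.1989, 0.0365]
tcp_rot: [[-0.987, -0.159, -0.0], [-0.159, 0.987, -0.0], [0.0, -0.0, -1.0]]
contact_force: [0.5, -0.4, 0.8]
width: 0.0842
grip_force: 0.0
```

```bash
python3 -m creep '[[87.8,[0,0,-40],0],[87.8,[0,0,-45],0],[87.8,[0,0,-45],0],[87.8,[0,30,-35],0],[87.8,[0,45,-35],0],[87.8,[0,45,0],0],[87.8,[0,41,0],0],[87.8,[0,10,0],0]]'; python3 -m creep '[[87.8,[0,0,0],0],[87.8,[0,0,0],0]]';python3 - <<'E'
from h import *
import pickle
o=ctrl.get_obs();w=cams.read_camera("wrist");cv2.imwrite("pics/wj.png",w);pickle.dump(o,open("pics/wj.pkl","wb"))
print(proj("wrist",[.534,-.023,.016]))
p=proj("wrist",[.534,-.023,.016]);x,y=int(p[0])-90,int(p[1])-80;print(x,y)
cv2.imwrite("pics/wjc.png",cv2.resize(w[y:y+150,x:x+200],None,fx=4,fy=4,interpolation=cv2.INTER_CUBIC))
E
```

```text
t: 9.8
tool_pos: [0.4795, -0.0308, 0.2322]
tcp_rot: [[-0.986, -0.166, -0.0], [-0.166, 0.986, 0.002], [-0.0, 0.002, -1.0]]
contact_force: [0.9, 0.4, -1.0]
width: 0.0876
grip_force: 0.0
t: 10.0
tool_pos: [0.4802, -0.0368, 0.2322]
tcp_rot: [[-0.987, -0.158, 0.0], [-0.158, 0.987, -0.0], [-0.0, -0.001, -1.0]]
contact_force: [0.2, -0.4, 0.1]
width: 0.0878
grip_force: 0.0
[331.817  258.9372]
241 178
```

View pics/wjc.png

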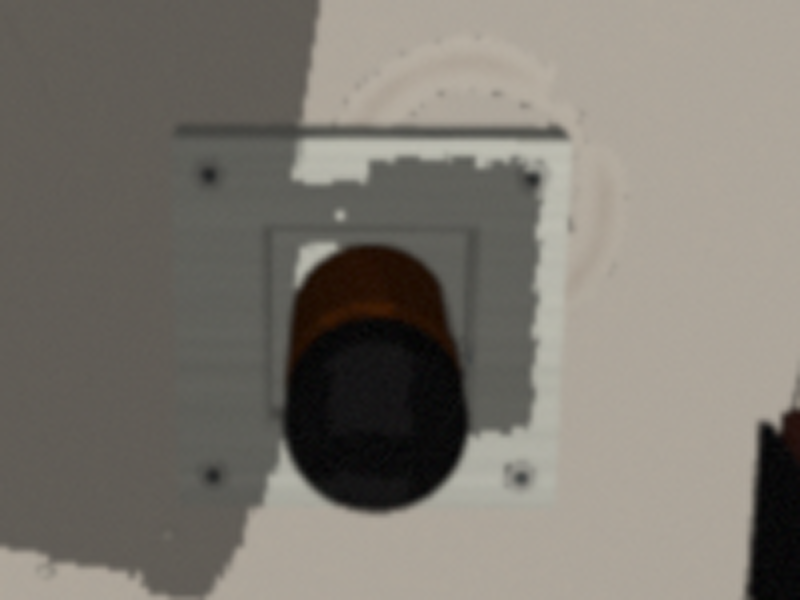

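Run:
```python
from h import *
import pickle;o=pickle.load(open("pics/wj.pkl","rb"))
f=lambda x,y,z:world("wrist",(241+x/4,178+y/4),z,o)
for Q in(((208,174),(532,180),(520,477),(212,475)),((174,136),(571,138),(556,503),(183,505))):
    c=np.array([f(*p,.016) for p in Q]);e=np.diff(np.vstack([c,c[:1]]),axis=0)[:,:2]
    print(c.mean(0),(c[0]+c[2])/2,(c[1]+c[3])/2,np.linalg.norm(e,axis=1),np.degrees(np.arctan2(e[:,1],e[:,0]))%90)
a,b=f(267,228,.016),f(475,230,.016);print(np.linalg.norm(b-a),(a+b)/2,(a+b)/2+.0265*np.array([np.cos(.16),np.sin(.16),0]))
j=f(377,415,.084);print("jar",j)
R=o["tcp_rot"];print(1e3*R.T@(np.array([*j[:2],.040])-o["tool_pos"]))
```

```text
[ 0.5356 -0.0209  0.016 ] [ 0.5353 -0.0209  0.016 ] [ 0.5358 -0.0209  0.016 ] [0.0783 0.0777 0.0784 0.0786] [8.0088 8.6618 8.6993 8.6087]
[ 0.5344 -0.0204  0.016 ] [ 0.5341 -0.0204  0.016 ] [ 0.5347 -0.0204  0.016 ] [0.0953 0.0952 0.0954 0.0963] [8.8028 8.974  9.4355 8.9174]
0.050734167990358084 [ 0.5097 -0.0244  0.016 ] [ 0.5359 -0.0202  0.016 ]
jar [ 0.5312 -0.0209  0.084 ]
[-52.8316   7.7026 192.1919]
```

Picture: the amber jar stands in the pocket, cap top at about (335,282). The block's corners and screws are clean, which gives the block centre at (0.535, −0.0207) with yaw 8.9°. Next I grasp the jar.

```bash
python3 -m creep '[[87.8,[-27,4,25],0],[87.8,[-26,4,30],0],[87.8,[0,0,40],0],[87.8,[0,0,35],0],[87.8,[0,0,30],0],[87.8,[0,0,20],0],[87.8,[0,0,8],0],[87.8,[0,0,0],0]]'; python3 -m creep '[[87.8,[0,0,3],0],[87.8,[0,0,0],0],[87.8,[0,0,0],0]]'
```

```text
t: 10.85
tool_pos: [0.5307, -0.0209, 0.0434]
tcp_rot: [[-0.988, -0.157, -0.002], [-0.157, 0.988, -0.001], [0.002, -0.001, -1.0]]
contact_force: [-0.3, -0.3, 0.7]
width: 0.0876
grip_force: 0.0
t: 11.15
tool_pos: [0.5319, -0.0192, 0.042]
tcp_rot: [[-0.987, -0.159, 0.002], [-0.159, 0.987, 0.0], [-0.002, 0.0, -1.0]]
contact_force: [0.5, 0.1, 0.4]
width: 0.088
grip_force: 0.0
```

```bash
python3 -m creep '[[60,[0,-1.5,1],0],[30,[0,0,0],0],[30,[0,0,0],0],[30,[0,0,0],0],[30,[0,0,0],0],[30,[0,0,0],0],[30,[0,0,0],0]]' 15;  python3 -m creep '[[30,[0,0,-5],0],[30,[0,0,-15],0],[30,[0,0,-40],0],[30,[0,0,-40],0],[30,[0,0,0],0]]'
python3 - <<'E'
from h import *
o=ctrl.get_obs();R=o["tcp_rot"];print(o["joint_pos"],1e3*R.T@(np.array([.527,-.3785,.142])-o["tool_pos"]))
E
```

```text
t: 11.85
tool_pos: [0.5314, -0.0206, 0.0401]
tcp_rot: [[-0.987, -0.159, -0.0], [-0.159, 0.987, 0.0], [0.0, 0.0, -1.0]]
contact_force: [0.0, 0.5, 0.0]
width: 0.0396
grip_force: 15.0
t: 12.35
tool_pos: [0.5349, -0.0212, 0.1457]
tcp_rot: [[-0.987, -0.159, 0.009], [-0.159, 0.987, 0.002], [-0.009, 0.0, -1.0]]
contact_force: [0.4, 0.3, -0.1]
width: 0.0397
grip_force: 15.0
[-34.1526  21.5035  37.2895 114.349  -17.2367  49.022  111.6667] [  64.5012 -351.5038    3.0785]
```

```bash
python3 -m creep '[[30,[4,-25,-20],0],[30,[8,-44,-5],0],[30,[9,-47,0],0],[30,[9,-47,0],0],[30,[9,-47,0],0],[30,[9,-47,0],0],[30,[9,-47,0],0],[30,[7,-40,0],0]]'; python3 -m creep '[[30,[0,-7,20],0],[30,[0,0,30],0],[30,[0,0,30],0],[30,[0,0,20],0],[30,[0,0,0],0],[30,[0,0,0],0]]'
python3 - <<'E'
from h import *
o=ctrl.get_obs();R=o["tcp_rot"];print(o["joint_pos"],1e3*R.T@(np.array([.527,-.3785,.038])-o["tool_pos"]))
E
```

```text
t: 13.15
tool_pos: [0.522, -0.373, 0.1652]
tcp_rot: [[-0.987, -0.158, -0.0], [-0.158, 0.987, -0.0], [0.0, -0.0, -1.0]]
contact_force: [-0.3, 0.2, -1.6]
width: 0.0397
grip_force: 15.0
t: 13.75
tool_pos: [0.5241, -0.3768, 0.0651]
tcp_rot: [[-0.987, -0.16, -0.001], [-0.16, 0.987, 0.0], [0.001, 0.001, -1.0]]
contact_force: [-0.8, -0.7, -0.1]
width: 0.0395
grip_force: 15.0
[  6.6469  38.1768  33.7172 101.6564 -27.23    48.568  152.3442] [-2.5908 -2.1284 27.131 ]
```

```bash
python3 -m creep '[[30,[-2,-2,12],0],[30,[0,0,11],0],[30,[0,0,2],0],[30,[0,0,0],0],[30,[0,0,0],0]]'; python3 -m creep '[[30,[0,0,1],0],[30,[0,0,1],0],[30,[0,0,0],0],[30,[0,0,0],0]]'
```

```text
t: 14.25
tool_pos: [0.5266, -0.3792, 0.0403]
tcp_rot: [[-0.987, -0.159, 0.0], [-0.159, 0.987, -0.0], [-0.0, -0.0, -1.0]]
contact_force: [0.0, 0.1, -0.9]
width: 0.0395
grip_force: 15.0
t: 14.65
tool_pos: [0.5265, -0.379, 0.0382]
tcp_rot: [[-0.987, -0.159, 0.0], [-0.159, 0.987, 0.0], [-0.0, 0.0, -1.0]]
contact_force: [-0.2, 0.3, -0.2]
width: 0.0393
grip_force: 15.0
```

```bash
python3 -m creep '[[30,[0,0,0.4],0],[45,[0,0,0],0],[60,[0,0,0],0],[87.8,[0,0,0],0],[87.8,[0,0,0],0],[87.8,[0,0,0],0],[87.8,[0,0,0],0],[87.8,[0,0,-20],0]]'; python3 -m creep '[[87.8,[0,0,-40],0],[87.8,[0,0,-40],0],[87.8,[0,0,-40],8],[87.8,[0,0,0],8.5],[87.8,[0,0,0],8.5],[87.8,[0,0,0],8.5],[87.8,[0,0,0],8.5],[87.8,[0,0,0],8.5]]'; python3 -m creep '[[87.8,[0,0,0],8.5],[87.8,[0,0,0],8.5],[87.8,[0,0,0],8.5],[87.8,[0,0,0],8.5],[87.8,[0,0,0],6],[87.8,[0,0,0],0]]'
python3 - <<'E'
from h import *
o=ctrl.get_obs();R=o["tcp_rot"];print(o["joint_pos"],np.degrees(np.arctan2(R[1,0],R[0,0])),1e3*R.T@(np.array([.5066,-.1989,.0366])-o["tool_pos"]))
s=cams.read_camera("scene");cv2.imwrite("pics/s2.png",cv2.resize(s[240:420,300:540],(800,600)))
E
```

```text
t: 15.45
tool_pos: [0.525, -0.3777, 0.0557]
tcp_rot: [[-0.987, -0.16, -0.004], [-0.16, 0.987, 0.002], [0.003, 0.003, -1.0]]
contact_force: [0.3, 0.4, -0.2]
width: 0.0868
grip_force: 0.0
t: 16.25
tool_pos: [0.5265, -0.3789, 0.1778]
tcp_rot: [[-0.747, 0.665, 0.0], [0.665, 0.747, 0.0], [-0.0, 0.0, -1.0]]
contact_force: [-1.0, 0.2, 0.6]
width: 0.088
grip_force: 0.0
t: 16.85
tool_pos: [0.5265, -0.3788, 0.1774]
tcp_rot: [[-0.15, 0.989, -0.001], [0.989, 0.15, -0.0], [-0.0, -0.001, -1.0]]
contact_force: [0.0, 1.0, 0.1]
width: 0.0875
grip_force: 0.0
[ -9.096   40.6539  61.5185  97.6196 -38.8044  65.8956  72.1695] 98.63838740799883 [180.892    7.4499 140.7796]
```

View pics/s2.png

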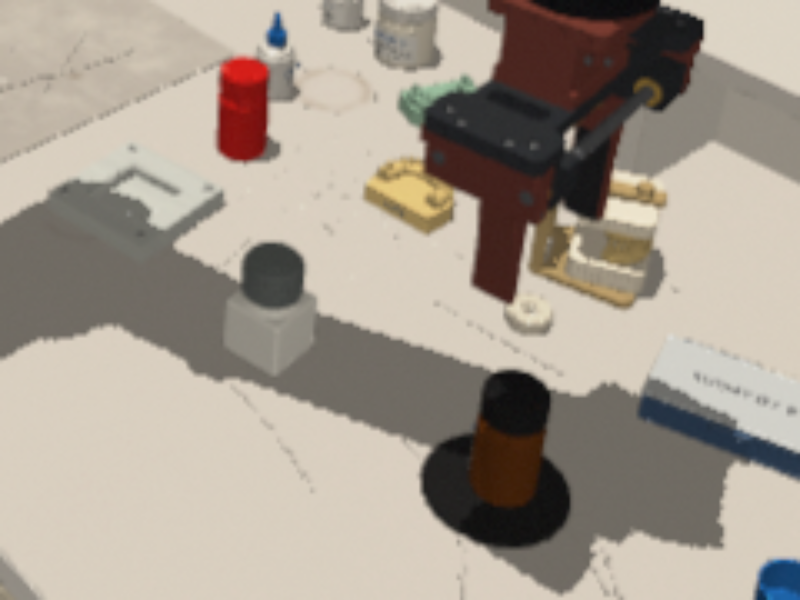

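Picture: the jar stands upright and centred on the pad at about (452,375) in scene. The square bottle stands upright midway at (381,332) and the pocket is empty. I regrasp the bottle at 90° so it is centred in both axes.

```bash
python3 -m creep '[[87.8,[36,2,0],-0.5],[87.8,[45,2,0],0],[87.8,[45,2,0],0],[87.8,[45,2,0],0],[87.8,[10,0,20],0],[87.8,[0,0,40],0],[87.8,[0,0,0],0],[87.8,[0,0,0],0]]'
python3 - <<'E'
from h import *
o=ctrl.get_obs();R=o["tcp_rot"];print(np.degrees(np.arctan2(R[1,0],R[0,0])),1e3*R.T@(np.array([.5066,-.1989,.0366])-o["tool_pos"]))
E
```

```text
t: 17.7
tool_pos: [0.5055, -0.1996, 0.1183]
tcp_rot: [[-0.16, 0.987, -0.001], [0.987, 0.16, -0.0], [0.0, -0.001, -1.0]]
contact_force: [0.6, -1.7, 0.7]
width: 0.0874
grip_force: 0.0
99.20440427976978 [ 0.5052  1.2853 81.683 ]
```

```bash
python3 -m creep '[[87.8,[0.5,1.3,30],0],[87.8,[0,0,35],0],[87.8,[0,0,14],0],[87.8,[0,0,0],0],[87.8,[0,0,0],0],[87.8,[0,0,0],0]]'
python3 - <<'E'
from h import *
o=ctrl.get_obs();R=o["tcp_rot"];print(np.degrees(np.arctan2(R[1,0],R[0,0])),1e3*R.T@(np.array([.5066,-.1989,.0366])-o["tool_pos"]))
E
```

```text
t: 18.3
tool_pos: [0.5081, -0.1992, 0.0404]
tcp_rot: [[-0.159, 0.987, 0.002], [0.987, 0.159, -0.001], [-0.001, 0.002, -1.0]]
contact_force: [-0.6, -0.7, -0.6]
width: 0.0881
grip_force: 0.0
99.1570356105823 [ 0.5019 -1.4274  3.8089]
```

```bash
python3 -m creep '[[70,[0.4,-1.4,3],0],[45,[0,0,0],0],[30,[0,0,0],0],[30,[0,0,0],0],[30,[0,0,0],0],[30,[0,0,0],0],[30,[0,0,0],0],[30,[0,0,0],0]]' 30; python3 -m creep '[[30,[0,0,-10],0],[30,[0,0,-20],0],[30,[0,0,-20],0],[30,[0,0,0],0],[30,[0,0,0],0]]'
python3 - <<'E'
from h import *
o=ctrl.get_obs();R=o["tcp_rot"];print(o["joint_pos"],np.degrees(np.arctan2(R[1,0],R[0,0])),1e3*R.T@(np.array([.535,-.0207,.09])-o["tool_pos"]))
E
```

```text
t: 19.1
tool_pos: [0.5054, -0.1982, 0.0357]
tcp_rot: [[-0.159, 0.987, -0.0], [0.987, 0.159, 0.0], [0.0, -0.0, -1.0]]
contact_force: [-1.2, 0.3, 0.6]
width: 0.0394
grip_force: 30.2
t: 19.6
tool_pos: [0.5057, -0.1978, 0.0857]
tcp_rot: [[-0.16, 0.987, 0.001], [0.987, 0.16, 0.0], [0.0, 0.001, -1.0]]
contact_force: [0.1, 0.2, -3.6]
width: 0.0394
grip_force: 30.4
[-28.23    38.7486  60.056  116.2324 -44.0532  51.3178  65.6621] 99.1950217193231 [170.1473  57.2004  -4.2414]
```

```bash
python3 -m creep '[[30,[25,8,0],0.3],[30,[43,14,0],0],[30,[43,14,0],0],[30,[40,14,0],0],[30,[20,7,0],0],[30,[0,0,10],0],[30,[0,0,5],0],[30,[0,0,0],0]]'
python3 - <<'E'
from h import *
o=ctrl.get_obs();R=o["tcp_rot"];print(o["joint_pos"],np.degrees(np.arctan2(R[1,0],R[0,0])),1e3*R.T@(np.array([.535,-.0207,.0417])-o["tool_pos"]))
E
```

```text
t: 20.4
tool_pos: [0.534, -0.0217, 0.0696]
tcp_rot: [[-0.152, 0.988, -0.002], [0.988, 0.152, -0.001], [-0.0, -0.002, -1.0]]
contact_force: [-0.2, -0.2, -2.1]
width: 0.0393
grip_force: 30.3
[-47.7705  40.7025  60.6971 117.7913 -47.3056  50.5938  49.0949] 98.75852764914657 [ 0.8189  1.1701 27.8785]
```

```bash
python3 -m creep '[[30,[1.7,1.2,6],-0.1],[30,[0,0,5],0],[30,[0,0,0],0],[30,[0,0,0],0],[30,[0,0,0],0]]'
python3 - <<'E'
from h import *
o=ctrl.get_obs();R=o["tcp_rot"];print(o["contact_force"],o["moment"],np.degrees(np.arctan2(R[1,0],R[0,0])),1e3*R.T@(np.array([.535,-.0207,.0417])-o["tool_pos"]))
w=cams.read_camera("wrist");cv2.imwrite("pics/w3.png",w)
E
```

```text
t: 20.9
tool_pos: [0.5364, -0.0188, 0.0599]
tcp_rot: [[-0.156, 0.988, 0.0], [0.988, 0.156, 0.0], [-0.0, 0.0, -1.0]]
contact_force: [-0.1, 0.7, -3.0]
width: 0.0392
grip_force: 30.3
[-0.1056  0.7447 -2.9737] [-0.0158  0.0381 -0.0331] 98.94994161287958 [-1.693  -1.7219 18.2081]
```

```bash
python3 -m creep '[[30,[-0.8,-1.7,2],0],[30,[0,0,2],0],[30,[0,0,0],0],[30,[0,0,0],0],[30,[0,0,0],0]]'
python3 - <<'E'
from h import *
o=ctrl.get_obs();R=o["tcp_rot"];print(o["contact_force"],o["moment"],np.degrees(np.arctan2(R[1,0],R[0,0])),1e3*R.T@(np.array([.535,-.0207,.0417])-o["tool_pos"]))
E
```

```text
t: 21.45
tool_pos: [0.5348, -0.0196, 0.0558]
tcp_rot: [[-0.156, 0.988, 0.0], [0.988, 0.156, 0.0], [0.0, 0.0, -1.0]]
contact_force: [0.3, 0.7, -2.3]
width: 0.0387
grip_force: 30.3
[ 0.286   0.7238 -2.2829] [-0.0519  0.0767  0.0124] 98.97656738579164 [-1.1562 -0.0168 14.065 ]
```

```bash
python3 -m creep '[[30,[-0.3,0,2],0],[30,[0,0,2],0],[30,[0,0,2],0],[30,[0,0,0],0],[30,[0,0,0],0]]'
python3 - <<'E'
from h import *
o=ctrl.get_obs();R=o["tcp_rot"];print(o["contact_force"],o["moment"],np.degrees(np.arctan2(R[1,0],R[0,0])),1e3*R.T@(np.array([.535,-.0207,.0417])-o["tool_pos"]))
E
```

```text
t: 21.95
tool_pos: [0.5348, -0.0199, 0.0497]
tcp_rot: [[-0.156, 0.988, -0.0], [0.988, 0.156, -0.0], [-0.0, -0.0, -1.0]]
contact_force: [-0.4, -0.5, -3.1]
width: 0.0395
grip_force: 30.3
[-0.4029 -0.5365 -3.068 ] [-0.0838  0.0687  0.0174] 98.968565768789 [-0.794   0.109   7.9702]
```

Foot at about 14 mm, inside the mouth with no contact. Continue.

```bash
python3 -m creep '[[30,[0,0,2],0],[30,[0,0,2],0],[30,[0,0,2],0],[30,[0,0,0],0],[30,[0,0,0],0]]'
python3 - <<'E'
from h import *
o=ctrl.get_obs();R=o["tcp_rot"];print(o["contact_force"],o["moment"],np.degrees(np.arctan2(R[1,0],R[0,0])),1e3*R.T@(np.array([.535,-.0207,.0417])-o["tool_pos"]))
E
```

```text
t: 22.45
tool_pos: [0.5348, -0.0199, 0.0437]
tcp_rot: [[-0.156, 0.988, -0.0], [0.988, 0.156, -0.0], [-0.0, -0.0, -1.0]]
contact_force: [-0.5, -0.4, -2.6]
width: 0.0394
grip_force: 30.3
[-0.4507 -0.3641 -2.6289] [-0.1001  0.0313 -0.0721] 98.96741546255994 [-0.796   0.0828  1.9801]
```

```bash
python3 -m creep '[[30,[0,0,1.5],0],[30,[0,0,0.7],0],[30,[0,0,0],0],[30,[0,0,0],0],[30,[0,0,0],0]]'
```

```text
t: 22.95
tool_pos: [0.5348, -0.0199, 0.0417]
tcp_rot: [[-0.156, 0.988, 0.0], [0.988, 0.156, 0.0], [0.0, 0.0, -1.0]]
contact_force: [-2.1, -0.6, 2.9]
width: 0.0393
grip_force: 30.7
```

```bash
python3 -m creep '[[45,[0,0,0],0],[60,[0,0,0],0],[87.8,[0,0,0],0],[87.8,[0,0,0],0],[87.8,[-0.9,0,-5],0],[87.8,[0,0,-16],0],[87.8,[0,0,-16],0],[87.8,[0,0,0],0]]'; python3 -m creep '[[87.8,[0,0,0],0],[87.8,[0,0,0],0]]'
python3 - <<'E'
from h import *
o=ctrl.get_obs();R=o["tcp_rot"];print(o["contact_force"],o["moment"],1e3*R.T@(np.array([.535,-.0207,.0785])-o["tool_pos"]))
E
```

```text
t: 23.75
tool_pos: [0.5362, -0.0212, 0.0802]
tcp_rot: [[-0.156, 0.988, 0.003], [0.988, 0.156, 0.0], [-0.0, 0.003, -1.0]]
contact_force: [-0.1, -0.8, 1.0]
width: 0.0876
grip_force: 0.0
t: 23.95
tool_pos: [0.5346, -0.0206, 0.078]
tcp_rot: [[-0.156, 0.988, -0.001], [0.988, 0.156, 0.0], [0.0, -0.001, -1.0]]
contact_force: [0.4, 0.2, -0.1]
width: 0.088
grip_force: 0.0
[ 0.3947  0.1583 -0.0949] [-0.0569  0.0528 -0.002 ] [-0.1846  0.395  -0.5388]
```

```bash
python3 -m creep '[[60,[0,0,0],0],[45,[0,0,0],0],[25,[0,0,0],0],[25,[0,0,0],0],[25,[0,0,0],0],[25,[0,0,0],0],[25,[0,0,0],0],[25,[0,0,0],0]]' 25
cat > st.py <<'E'
from h import *
o=ctrl.get_obs();R=o["tcp_rot"];print("yaw %.2f"%np.degrees(np.arctan2(R[1,0],R[0,0])),o["contact_force"],o["moment"],o["joint_torque"][6],o["joint_pos"][6],o["tool_pos"],o["width"])
E
python3 st.py; python3 -m creep '[[25,[0,0,0.05],4],[25,[0,0,0.05],4],[25,[0,0,0.05],4],[25,[0,0,0.05],4],[25,[0,0,0.05],4],[25,[0,0,0],0],[25,[0,0,0],0]]' >/dev/null; python3 st.py
```

```text
t: 24.75
tool_pos: [0.535, -0.0207, 0.0786]
tcp_rot: [[-0.156, 0.988, 0.0], [0.988, 0.156, 0.0], [0.0, 0.0, -1.0]]
contact_force: [-0.0, 0.3, 0.7]
width: 0.0278
grip_force: 0.0
yaw 98.98 [-0.037   0.2872  0.6783] [-0.0995  0.0751  0.0369] -0.0004043481112603331 48.62958819148028 [ 0.535  -0.0207  0.0786] 0.027793952725896753
yaw 79.08 [-0.3465  0.0402 -0.0893] [-0.0741  0.0563  0.0181] -0.07002950180321932 32.66962488920798 [ 0.5349 -0.0208  0.0783] 0.025003761832667403
```

The fingers closed to 25 mm with no grip force, so they are not holding the cap. I use the last picture to see why.

Run:
```python
from h import *
w=cams.read_camera("wrist");s=cams.read_camera("scene");w3=cv2.imread("pics/w3.png")
a=cv2.resize(s[225:325,280:413],(400,300),interpolation=cv2.INTER_CUBIC)
lift=cv2.imread("pics/lift.png")[:,400:]
cv2.imwrite("pics/f.png",np.vstack([np.hstack([cv2.resize(w[160:460,125:525],(400,300)),a]),np.hstack([cv2.resize(w3[160:460,125:525],(400,300)),cv2.convertScaleAbs(a,alpha=2)])]))
```

```text
(no output)
```

View pics/f.png

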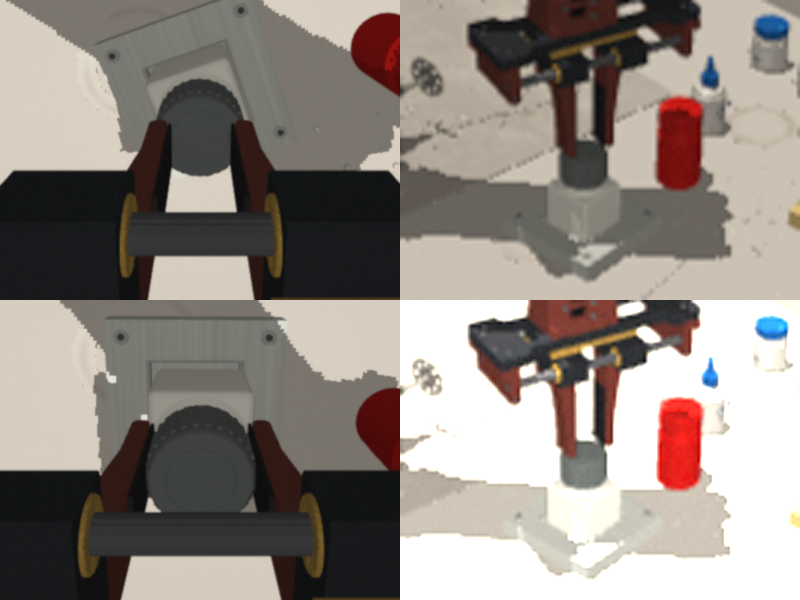

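Picture: the bottle is seated in the pocket, but the fingertips only reach the cap's top (scene about (474,278)). The real tips therefore end about 14 mm short of the reported TCP. That means the earlier 39 mm grips were on the caps. The bottle foot still touched the floor exactly at the expected height. I open, go down to the TCP height that held the cap before, and grip.

```bash
python3 -m creep '[[87.8,[0,0,0],0],[87.8,[0,0,0],0],[87.8,[0,0,0],0],[87.8,[0,0,0],0],[87.8,[0,0,16],0],[87.8,[0,0,16],0],[87.8,[0,0,0],0],[87.8,[0,0,0],0]]'
python3 - <<'E'
from h import *
o=ctrl.get_obs();R=o["tcp_rot"];print(1e3*R.T@(np.array([.535,-.0207,.0445])-o["tool_pos"]))
E
```

```text
t: 26.35
tool_pos: [0.5349, -0.021, 0.0465]
tcp_rot: [[0.192, 0.981, -0.0], [0.981, -0.192, -0.0], [-0.0, -0.0, -1.0]]
contact_force: [0.4, -0.6, 0.3]
width: 0.0851
grip_force: 0.0
[0.3278 0.0538 1.9972]
```

```bash
python3 -m creep '[[60,[0,0,1.5],0],[45,[0,0,0],0],[25,[0,0,0],0],[25,[0,0,0],0],[25,[0,0,0],0],[25,[0,0,0],0],[25,[0,0,0],0],[25,[0,0,0],0]]' 30 | tail -2;python3 st.py; python3 -m creep '[[25,[0,0,0.05],4],[25,[0,0,0.05],4],[25,[0,0,0.05],4],[25,[0,0,0.05],4],[25,[0,0,0.05],4],[25,[0,0,0],0],[25,[0,0,0],0]]' >/dev/null; python3 st.py
```

```text
width: 0.0394
grip_force: 30.0
yaw 78.97 [-0.6374  1.0283  0.1706] [-0.0002  0.2488  0.0011] 0.0003568108513718471 34.83424845474345 [ 0.5348 -0.0207  0.0448] 0.039418185600306334
yaw 59.07 [-2.7687  0.2294  2.9821] [ 0.1016  0.6    -0.0139] -0.04710986162535846 18.243970370645453 [ 0.5347 -0.0208  0.0446] 0.03934440917699888
```

```bash
for i in 1; do python3 -m creep '[[25,[0,0,0.05],4],[25,[0,0,0.05],4],[25,[0,0,0.05],4],[25,[0,0,0.05],4],[25,[0,0,0],0],[25,[0,0,0],0]]' >/dev/null; python3 st.py; done;  python3 -m creep '[[25,[0,0,0.04],3],[25,[0,0,0.03],3],[25,[0,0,0],0],[25,[0,0,0],0]]' >/dev/null; python3 st.py
```

```text
yaw 43.10 [-3.2096  0.7468  3.7147] [ 0.0929  0.827  -0.0445] -0.002578714775154367 4.607804465071087 [ 0.5346 -0.0208  0.0443] 0.03908317621016066
yaw 37.09 [-4.0883  0.1224  4.2   ] [ 0.1625  0.9395 -0.0787] 0.007515916367992759 -0.5946777825866384 [ 0.5346 -0.0207  0.0443] 0.0392674750902913
```

```bash
python3 -m creep '[[25,[0,0,0.04],3],[25,[0,0,0.03],3],[25,[0,0,0],0],[25,[0,0,0],0]]' >/dev/null; python3 st.py;  python3 -m creep '[[25,[0,0,0.04],3],[25,[0,0,0.03],3],[25,[0,0,0],0],[25,[0,0,0],0]]' >/dev/null; python3 st.py
```

```text
yaw 31.08 [-4.2786  1.6948  5.4883] [ 0.2375  0.969  -0.0322] 0.02132146095391363 -5.848688428966335 [ 0.5346 -0.0207  0.0442] 0.03955484390384163
yaw 25.08 [-4.1223  2.2777  4.5318] [ 0.3314  1.1152 -0.0047] 0.019438957097008824 -11.123073861750838 [ 0.5346 -0.0207  0.0441] 0.0390985478801272
```

```bash
python3 -m creep '[[25,[-0.3,-0.1,0],3],[25,[0,0,0],3],[25,[0,0,0],0],[25,[0,0,0],0]]' >/dev/null; python3 st.py;  python3 -m creep '[[25,[0,0,0],3],[25,[0,0,0],3],[25,[0,0,0],0],[25,[0,0,0],0]]' >/dev/null; python3 st.py
```

```text
yaw 19.14 [-3.2491  1.7198  4.8259] [0.4031 1.0288 0.1226] -0.2060050517320633 -16.381989270723075 [ 0.5344 -0.0205  0.0441] 0.03935125596724087
yaw 13.19 [-6.2312  1.0207  7.3999] [0.0536 1.6926 0.7154] -0.7646530866622925 -21.685921301575174 [ 0.5335 -0.0212  0.0441] 0.03916859042434918
```

```bash
python3 -m creep '[[25,[0,0,0.04],3],[25,[0,0,0.03],3],[25,[0,0,0],0],[25,[0,0,0],0]]' >/dev/null; python3 st.py;  python3 -m creep '[[25,[0,0,0.04],3],[25,[0,0,0.03],3],[25,[0,0,0],0],[25,[0,0,0],0]]' >/dev/null; python3 st.py
```

```text
yaw 7.17 [0.1385 0.278  2.7891] [0.0162 0.2262 0.6785] -0.6883905082941055 -27.09480468787264 [ 0.5354 -0.0209  0.0443] 0.03934338808246706
yaw 1.17 [ 5.1767 -0.9021 -0.761 ] [-0.1129 -1.0998  0.5584] -0.6276640109717846 -32.53646237066268 [ 0.5371 -0.0209  0.0444] 0.039573944923882824
```

The stop was felt at yaw ≈19°: the torque rose from 0.02 to 0.76 N m, and the grip then slipped on the cap. I regrip without strain, feel the stop gently, then back off.

```bash
python3 -m creep '[[45,[0,0,0],0],[60,[0,0,0],0],[60,[0,0,0],0],[60,[0,0,0],0],[60,[0,0,0],0]]' >/dev/null; python3 st.py
python3 - <<'E'
from h import *
o=ctrl.get_obs();R=o["tcp_rot"];print(o["t"],1e3*R.T@(np.array([.535,-.0207,.0445])-o["tool_pos"]))
E
```

```text
yaw 0.96 [ 1.3343  0.4024 -0.1629] [-0.0122  0.1933  0.0273] 0.0019227487791795284 -32.66282402449573 [ 0.5344 -0.0208  0.0439] 0.05976975732382601
31.75 [ 0.6042 -0.1186 -0.6125]
```

```bash
python3 -m creep '[[60,[0.5,0,-0.4],0],[25,[0,0,0],0],[25,[0,0,0],0],[25,[0,0,0],0],[25,[0,0,0],0],[25,[0,0,0],0]]' 40 >/dev/null; python3 st.py; python3 -m creep '[[25,[0,0,0],1],[25,[0,0,0],0],[25,[0,0,0],0]]' >/dev/null; python3 st.py;python3 -m creep '[[25,[0,0,0],1],[25,[0,0,0],0],[25,[0,0,0],0]]' >/dev/null; python3 st.py;python3 -m creep '[[25,[0,0,0],1],[25,[0,0,0],0],[25,[0,0,0],0]]' >/dev/null; python3 st.py
```

```text
yaw 0.96 [ 0.3872 -0.6885  0.1659] [-0.1662  0.1373 -0.0139] -5.194187480128676e-06 -32.72400934082353 [ 0.5352 -0.021   0.0444] 0.039351792383034545
yaw -0.02 [ 0.6266 -1.7463 -0.2698] [-0.3169  0.1697  0.2615] -0.26379240676760674 -33.625067149395434 [ 0.5351 -0.021   0.0444] 0.039438004465662986
yaw -1.01 [-0.147  -2.4475  0.3471] [-0.5355  0.1648  0.4673] -0.5195092409849167 -34.53482770516103 [ 0.5352 -0.021   0.0444] 0.039460569004058824
yaw -2.01 [-0.8111 -3.9603  0.1946] [-0.6732  0.2079  0.7911] -0.7852787710726261 -35.44816072240088 [ 0.5351 -0.021   0.0444] 0.038995051226478776
```

```bash
g(){ python3 st.py | cut -c1-140; }; python3 -m creep '[[25,[0,0,0],-1],[25,[0,0,0],-1],[25,[0,0,0],-1],[25,[0,0,0],0]]' >/dev/null; g; for i in 1; do python3 -m creep '[[25,[0,0,0],-1],[25,[0,0,0],-1]]' >/dev/null; g; python3 -m creep '[[25,[0,0,0],-1],[25,[0,0,0],-1]]' >/dev/null; g; python3 -m creep '[[25,[0,0,0],-1],[25,[0,0,0],-1]]' >/dev/null; g; python3 -m creep '[[25,[0,0,0],-1],[25,[0,0,0],-1]]' >/dev/null; g; python3 -m creep '[[25,[0,0,0],-1],[25,[0,0,0],-1]]' >/dev/null; g; python3 -m creep '[[25,[0,0,0],-1],[25,[0,0,0],-1]]' >/dev/null; g; done
python3 - <<'E'
from h import *
cv2.imwrite("pics/r1.png",cams.read_camera("wrist"));print(ctrl.get_obs()["t"])
E
```

```text
yaw 0.97 [-0.4851 -2.9397  0.1093] [-0.5904  0.0811  0.0163] 0.13406796846538782 -32.728270704178925 [ 0.5352 -0.0207  0.0445] 0.03930670810
yaw 3.05 [ 0.1143 -0.3576  0.5183] [-0.0862  0.0571 -0.0312] -0.20370050333440304 -30.869048473419696 [ 0.5353 -0.0203  0.0444] 0.0393776918
yaw 5.07 [0.2104 0.0689 0.9471] [ 0.0523  0.1308 -0.0357] -0.17210480757057667 -29.051907924941325 [ 0.5352 -0.0203  0.0444] 0.0391780606276
yaw 7.07 [0.1489 0.7538 1.8291] [ 0.1836  0.1855 -0.0228] -0.17130353953689337 -27.246093804749037 [ 0.5351 -0.0204  0.0444] 0.0392951595518
yaw 9.06 [0.7731 0.5761 1.0226] [ 0.1772  0.1847 -0.0564] -0.14255049638450146 -25.448221854684878 [ 0.5351 -0.0207  0.0444] 0.0391587396160
yaw 11.06 [0.2939 0.9585 2.3795] [ 0.2647  0.1832 -0.0424] -0.1441147830337286 -23.65046866620368 [ 0.5351 -0.0207  0.0444] 0.03945727701903
yaw 13.06 [-0.2396  1.9381  2.4992] [ 0.2704  0.2413 -0.0276] -0.14252210967242718 -21.86116243657923 [ 0.5351 -0.0206  0.0444] 0.0392160323
34.9
```

```bash
python3 -m creep '[[25,[0,0,-0.15],-4],[25,[0,0,-0.05],-5],[25,[0,0,-0.05],-5],[25,[0,0,-0.05],-5],[25,[0,0,-0.05],-5],[25,[0,0,-0.05],-5],[25,[0,0,-0.05],-5],[25,[0,0,0],0]]' >/dev/null; python3 st.py;  python3 -m creep '[[25,[0,0,-0.05],-5],[25,[0,0,-0.05],-5],[25,[0,0,-0.05],-5],[25,[0,0,-0.05],-5],[25,[0,0,-0.05],-5],[25,[0,0,-0.05],-5],[25,[0,0,-0.05],-5],[25,[0,0,0],0]]' >/dev/null; python3 st.py
python3 - <<'E'
from h import *
o=ctrl.get_obs();w=cams.read_camera("wrist");cv2.imwrite("pics/r2.png",w)
l=cv2.createLineSegmentDetector(0).detect(cv2.cvtColor(w,cv2.COLOR_BGR2GRAY))[0][:,0]
for x1,y1,x2,y2 in l:
    L=np.hypot(x2-x1,y2-y1)
    if L<28:continue
    for z,n in((.016,"blk"),(.05,"body")):
        a,b=world("wrist",(x1,y1),z,o),world("wrist",(x2,y2),z,o)
        if max(np.hypot(*(p[:2]-[.535,-.0207])) for p in(a,b))<.075:
            print(n,(x1,y1,x2,y2),a[:2],b[:2],"len %.3f ang %.1f"%(np.linalg.norm(b-a),np.degrees(np.arctan2(*(b-a)[1::-1]))%90))
E
```

```text
yaw 47.04 [-1.0228  2.2084  3.0177] [0.4993 0.3636 0.0249] 0.7843705080449581 7.998057790170627 [ 0.5349 -0.0201  0.0448] 0.03956479679392968
yaw 81.98 [-2.7972  3.3031  6.2764] [0.8117 0.8525 0.0388] 0.6301211938261986 37.41996418677374 [ 0.5342 -0.02    0.0452] 0.03971028632824371
body (np.float32(394.3752), np.float32(415.59998), np.float32(256.875), np.float32(415.61145)) [ 0.5591 -0.0848] [ 0.4938 -0.0757] len 0.066 ang 82.0
blk (np.float32(373.68906), np.float32(144.46695), np.float32(402.833), np.float32(166.42189)) [0.5667 0.0406] [0.5795 0.0284] len 0.018 ang 46.3
body (np.float32(373.68906), np.float32(144.46695), np.float32(402.833), np.float32(166.42189)) [0.5631 0.0426] [0.5738 0.0324] len 0.015 ang 46.3
blk (np.float32(379.38797), np.float32(318.1216), np.float32(359.55255), np.float32(242.4234)) [ 0.5598 -0.0501] [ 0.5543 -0.0067] len 0.044 ang 7.3
body (np.float32(379.38797), np.float32(318.1216), np.float32(359.55255), np.float32(242.4234)) [ 0.5574 -0.0329] [0.5528 0.0032] len 0.036 ang 7.3
blk (np.float32(218.88593), np.float32(251.30602), np.float32(205.0081), np.
[... 3678 characters left out ...]
float32(214.329), np.float32(378.3965), np.float32(276.79846)) [0.5547 0.0152] [ 0.559  -0.0133] len 0.029 ang 8.6
blk (np.float32(303.052), np.float32(231.63779), np.float32(270.55246), np.float32(241.6393)) [0.5267 0.0029] [0.5095 0.    ] len 0.017 ang 9.5
body (np.float32(303.052), np.float32(231.63779), np.float32(270.55246), np.float32(241.6393)) [0.5298 0.0112] [0.5155 0.0088] len 0.015 ang 9.5
blk (np.float32(366.94458), np.float32(250.60419), np.float32(357.1997), np.float32(218.02786)) [ 0.5575 -0.0116] [0.5546 0.0061] len 0.018 ang 9.4
body (np.float32(366.94458), np.float32(250.60419), np.float32(357.1997), np.float32(218.02786)) [ 0.5555 -0.0008] [0.5531 0.0139] len 0.015 ang 9.4
```

Body edge is at 11.9° against the block's 8.7°, so the bottle has swung to its anticlockwise play limit. From the stop at 0.96°, the hand must end at about 97.6°.

```bash
python3 -m creep '[[25,[0,0,-0.1],-4],[25,[0,0,-0.1],-4],[25,[0,0,-0.1],-4],[25,[0,0,-0.05],-3.6],[25,[0,0,0],0],[25,[0,0,0],0],[25,[0,0,0],0]]' ; python3 st.py
python3 - <<'E'
from h import *
o=ctrl.get_obs();w=cams.read_camera("wrist")
l=cv2.createLineSegmentDetector(0).detect(cv2.cvtColor(w,cv2.COLOR_BGR2GRAY))[0][:,0]
for x1,y1,x2,y2 in l:
    a,b=[world("wrist",p,.05,o) for p in((x1,y1),(x2,y2))];L=np.linalg.norm(b-a)
    if L>.03 and max(np.hypot(*(p[:2]-[.535,-.0207])) for p in(a,b))<.075:print([int(v) for v in(x1,y1,x2,y2)],a[:2],b[:2],"%.3f %.1f"%(L,np.degrees(np.arctan2(*(b-a)[1::-1]))%90))
m=cv2.cvtColor(cams.read_camera("top"),cv2.COLOR_BGR2GRAY)
print(o["t"])
E
```

```text
t: 37.25
tool_pos: [0.534, -0.0201, 0.0454]
tcp_rot: [[-0.13, 0.992, -0.002], [0.992, 0.13, 0.002], [0.002, -0.002, -1.0]]
contact_force: [-4.9, 3.9, 6.5]
width: 0.0393
grip_force: 40.0
yaw 97.45 [-4.9305  3.8963  6.5175] [0.8082 1.045  0.0453] -0.02361276769079268 50.002854679998244 [ 0.534  -0.0201  0.0454] 0.03934806197688307
[393, 415, 256, 415] [ 0.5747 -0.0763] [ 0.5098 -0.0849] 0.065 7.5
[230, 179, 416, 175] [0.4896 0.0267] [0.5644 0.038 ] 0.076 8.6
[226, 335, 258, 282] [ 0.4928 -0.0441] [ 0.5046 -0.0165] 0.030 66.8
[289, 371, 379, 371] [ 0.5227 -0.0587] [ 0.5642 -0.0535] 0.042 7.2
[408, 179, 226, 183] [0.5612 0.0358] [0.4882 0.0248] 0.074 8.6
[366, 249, 271, 255] [0.5492 0.0045] [ 0.5093 -0.0037] 0.041 11.7
[273, 225, 374, 223] [0.5086 0.0097] [0.5505 0.0161] 0.042 8.7
37.25
```

```bash
python3 -m creep '[[25,[0,0,0],0],[25,[0,0,0],0],[25,[0,0,0],0]]' | tail -3; python3 -c "
from station import ctrl;print(ctrl.sign_off())"
```

```text
contact_force: [-3.9, 3.5, 6.7]
width: 0.0395
grip_force: 40.0
the job is handed in; nothing more can be done
None
```

The job is handed in at about 37.5 s of the 72 s allowed: the jar stands upright on the pad, the square bottle is seated in the pocket, and its cap was bottomed out, backed off about 90° (estimated from hand and bottle angles) and is still gripped.

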